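# Clear the stand and index the parts carousel

## Task

Lift the small can with the orange handle off the stand at the front of the parts carousel and set it down gently, upright, on the round blue mat, and let go of it. Then turn the carousel's blue table, most easily by its green bar knob, until the jar with the red lid faces front, in line with the yellow pointer and the now empty stand, and finish while still gripping the table so that it is held still there. Leave the other things on the bench where they are.

Things in the scene. Friction and masses are not known exactly. Their poses are not given: they have to be found in the camera images.
- carousel: Fixed base of the parts carousel: black disc 250 mm across, 22 mm high. Origin: centre of its underside, on the turning axis. Its -x axis points to its front, where a yellow pointer block (18 mm wide, top 38 mm above the bench) stands at the edge, 130 mm from the axis, and beyond it the stand. Place and yaw differ from run to run.
- stand_top (a point): Centre of the top of the stand at the carousel's front: aluminium disc 88 mm across, its top 40 mm above the bench, 185 mm from the turning axis along the base's -x. The can starts on it.
- turntable: Blue turning disc of the carousel, 236 mm across, 12 mm thick, with six jars fixed on it, 60 degrees apart; one lid is red, the others white or black. Origin on the turning axis, 24 mm above the bench; +x points at the red-lidded jar. Turns endlessly both ways, stays where left, takes about 0.06 N m. The red jar starts 0.9 rad to half a turn from the front.
- red_lid (a point): Centre of the top of the red lid (53 mm across), 85 mm from the axis, 96 mm above the bench, as all the lids. It faces front when it lies on the base's -x axis.
- knob_grip (a point): Centre of the green bar knob above the middle of the turntable, on the turning axis, 131 mm above the bench. The bar is 60 mm long along the turntable's x, 16 mm wide, 38 mm high (112 to 150 mm above the bench), clear above the jars, and turns with the table. Grip it across its width from above.
- can: Loose steel can of small parts, 64 mm across, 65 mm high, about 0.25 kg, with a fixed handle arching over its mouth. Origin: centre of its underside; z up. It starts standing on the stand, at any yaw up to 0.7 rad from the base's.
- can_grip (a point): Centre of the can's orange handle bar, 120 mm above the can's underside. The bar is 65 mm long along the can's y, 12 mm wide along its x and 12 mm high; between the uprights at its ends there are 49 mm of free height under it, 55 mm wide. Pinch it across its width from above.
- mat: Round blue set-down mat, 150 mm across, 4 mm thick, fixed to the bench left or right of the carousel. Origin: centre of its underside.
- parts_tray: White divided parts tray, 120 x 120 x 28 mm, on the other side of the carousel from the mat. Leave it alone. Origin: centre of its underside.
- flux_bottle: Amber bottle, 40 mm across, 85 mm high. Leave it alone. Origin: centre of its underside.
- solder_spool: Metal spool of solder standing on its flange, 56 mm across, 44 mm high. Leave it alone. Origin: centre of its underside.

How it is judged (in metres and radians):
On the way, in this order (a step that is already met when the one before it is completed fails the run):
1. the can is lifted clear of the stand by the gripper (z of can in the frame of stand_top above 0.03 m and contact force between the fingers and can above 0.5 N and contact force between can and carousel below 0.05 N), for 0.1 s.
2. the can stands upright on the blue mat, let go (horizontal distance between can and mat below 0.05 m and height (world z) of can below 0.01 m and angle between can's own z axis and vertical below 0.1 rad and contact force between can and mat above 0.5 N and contact force between each of the arm, the fingers and can below 0.05 N and linear speed of can below 0.03 m/s), for 0.2 s.
3. the red-lidded jar faces front and the table is held still by the gripper (y of red_lid in the frame of carousel between -0.012 and 0.012 m and x of red_lid in the frame of carousel below -0.05 m and contact force between the fingers and turntable above 3 N and angular speed of turntable below 0.05 rad/s), for 0.3 s.
At the end, for the whole second after the job is handed in: Red lid's centre in front of the axis, within 12 mm of the base's front line (8 degrees); fingers press on the turntable with over 3 N and it is still (under 0.05 rad/s); the can is at rest on the mat, upright within 0.1 rad, within 50 mm of the mat's centre (all of step 3 and horizontal distance between can and mat below 0.05 m and height (world z) of can below 0.01 m and angle between can's own z axis and vertical below 0.1 rad and contact force between can and mat above 0.5 N and linear speed of can below 0.03 m/s); the arm keeps its last pose, push and grip.
It fails at once if the can is tipped by more than 0.7 rad (angle between can's own z axis and vertical above 0.7 rad).
It fails at once if the can is dropped (faster than 0.45 m/s while not in the fingers) (linear speed of can above 0.45 m/s and contact force between the fingers and can below 0.05 N).
It fails at once if the parts tray is moved by more than 20 mm (distance of parts_tray from where it was at the start of the episode above 0.02 m).
It fails at once if the bottle is moved by more than 20 mm or tipped (distance of flux_bottle from where it was at the start of the episode above 0.02 m or angle between flux_bottle's own z axis and vertical above 0.3 rad).
It fails at once if the solder spool is moved by more than 20 mm or tipped (distance of solder_spool from where it was at the start of the episode above 0.02 m or angle between solder_spool's own z axis and vertical above 0.3 rad).
It also fails if it takes over 72 s, if anything falls off the work surface, if the arm or the gripper's body presses on something with over 40 N, if the wrist force passes 120 N, or if a joint passes its speed limit or range.

## Robot

A 6-joint arm with a two-finger parallel gripper is mounted at the origin on the work surface. World frame = base frame: x ahead of the robot, y to its left, z up, the work surface at z = 0. Lengths are in mm, angles in rad, forces in N, time in s.
With the tool pointing down it reaches from about 375 to 825 mm from the base axis. Payload 5.5 kg.
Tool frame: the origin (TCP) lies on the centre line of the jaws, within the pads' length; the fingertips stand 11 mm ahead of it and the grasp point (between the pads) lies 8 mm behind it (ctrl.tip_extent is the distance from the TCP to the fingertips, in mm); z points along the fingers, y is the direction in which the jaws open and shut (so a half turn about z gives the same grasp; the last joint's range is limited). The gripper opens to 85 mm and grips with 20 to 120 N. Pads are 22 mm wide; open, the fingers measure 114 mm over their backs; the gripper's body (76 mm by 85 mm) begins 54 mm behind the grasp point. The pads swing forward as they close: fully open they stand 13 mm farther back than shut.
Start: joints at [1.154, 0.314, -0.047, 1.21, 0, 1.571], TCP at [242.898, 548.63, 242.299] pointing down, gripper open.
Joint ranges: [-2.67, 2.67], [-0.69, 1.73], [-1.03, 1.25], [-2.08, 2.16], [-1.42, 1.45], [-3.14, 3.14]. Speed limits (rad/s): [2.39, 2.39, 3.01, 3.14, 3.14, 3.14].

## Interface

Orientations are given as [roll, pitch, yaw] about the fixed x, y, z axes, in that order (R = Rz(yaw) Ry(pitch) Rx(roll)).
In Python, from bench import observe, eyes, ctrl gives the robot as it stands.
- The arm moves only by the tool apply_moves, never from a script. Its argument "rows" is text: rows parted by semicolons, each of 7 numbers parted by spaces: the finger opening in mm, from 0 to 85.4, then the shift along the tool's x, y, z in mm, then the turn, a rotation vector about the tool's x, y, z in rad. A call has 1 to 8 rows; each row shifts and turns the commanded pose from where the row before left it, along the tool's axes as they then stand; what a row does not reach is not made up. A row lasts 1/12 s, in which the tool goes at most 41.7 mm and 7.16 degrees, less where a joint would pass 70% of its speed; a pose out of reach is approached as far as the arm can. A call with a gripper value outside its range is refused whole. The fingers move at their own pace and stop on an object; "force" is the grip in N (left out, the last holds). Time passes only in rows, so rows that do not move let the fingers close. It gives the time, the measured TCP pose, the force and the opening at its end, in the units of the state.
- observe(): the state, without advancing time (a new reading comes with each control period).
- eyes.read_camera(name): name is "scene" or "top" or "wrist"; returns the picture (400x640x3 uint8, red, green, blue); there is no depth.
- eyes.get_calibration(name): a dict with "fx", "fy", "cx", "cy" (pixels), "eye" and "orientation" of the camera in the world. Camera axes: x right, y up, looking along -z (the intrinsics and any distortion apply to the point x, -y, -z); pixel columns grow to the right and rows downward; lengths in mm; the calibration is good to about 2 mm. A picture is of the moment at which its call begins: read the wrist's pose just before it. get_calibration takes no time and is no camera call; for the wrist camera it gives the pose at the moment of the call.
- ctrl.job_done(): hands the job in, once; it reports no verdict.
The state is a dict: "time": time; "q": joint angles; "joint_velocities": joint speeds; "tau": joint torques, N m; "tcp_pos": TCP position; "orientation": TCP orientation; "contact_force": force on the tool from outside, world axes, zero at the start; "ft_torque": the same for the moment, N m; "finger_gap": opening from 0.0 (shut) to 1.0 (fully open).
Only numpy, scipy, OpenCV 4.12 (cv2) and the standard library are available. Lean on these libraries where they do the work, as an engineer would, in place of code of your own. Each camera call takes 0.05 s, during which the arm holds its last target. There are 200 camera calls.

## Working session

There is one attempt and no reset: what is moved stays moved. The work goes in short steps, Python scripts to look and compute and a tool call to move; the robot and the scene stay as the last step left them, time stands still between calls to the robot, and variables do not carry over. Pictures are saved under pics/ and viewed, about 8 in all and at most 12, crops included, and the job is handed in when it is done.

Besides the shell and the picture viewer there is one more tool, called after "Emit:" as name(argument=value, ...) on one line, values as JSON. apply_moves: Moves the arm, as the interface text tells. Its arguments: {"type":"object","properties":{"rows":{"type":"string"},"force":{"type":"number"}},"required":["rows"]}

```bash
mkdir -p pics; ls; python3 - <<'E'
from bench import observe, eyes, ctrl
import cv2
print(observe())
for n in("scene","top"):
    print(n,eyes.get_calibration(n)); cv2.imwrite(f"pics/{n}0.png",eyes.read_camera(n)[:,:,::-1])
E
```

```text
pics
{'time': 0.0, 'q': array([ 1.15394744e+00,  3.14194673e-01, -4.81017670e-02,  1.21020172e+00,
       -1.34063447e-06,  1.57080915e+00]), 'joint_velocities': array([ 1.14262672e-03,  1.04702001e-04, -6.38138918e-04, -5.71463806e-04,
        3.64776791e-05,  2.57069051e-06]), 'tau': array([-1.51151239e-04, -5.39591646e+01,  3.39746547e+01,  1.90485088e-02,
        1.01798814e-04, -8.18310752e-06]), 'tcp_pos': array([242.6973383 , 548.09799856, 241.44340125]), 'orientation': array([-3.13989082e+00,  1.36246249e-06,  2.72473094e+00]), 'contact_force': array([-0.4454022 , -0.32709602, -0.15830297]), 'ft_torque': array([-0.06977255, -0.0191618 ,  0.01335965]), 'finger_gap': 1.0023420531206961}
scene {'fx': 515.4597501570972, 'fy': 515.4597501570972, 'cx': 327.03436161016043, 'cy': 211.28614566398835, 'eye': array([1085.10010545,  569.75336977, 1106.99802289]), 'orientation': array([0.64076642, 0.00789371, 2.4362151 ])}
top {'fx': 367.539056956814, 'fy': 367.539056956814, 'cx': 313.30606510782366, 'cy': 205.02826820544584, 'eye': array([503.36279378,   6.36925154, 935.49832683]), 'orientation': array([ 0.12769841, -0.01359507, -1.56407782])}
```

View pics/top0.png

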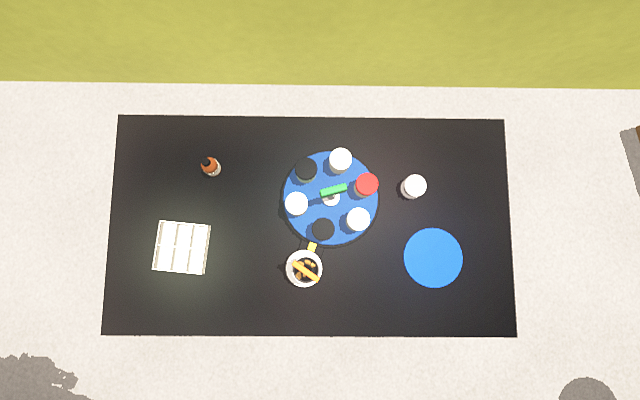

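View pics/scene0.png

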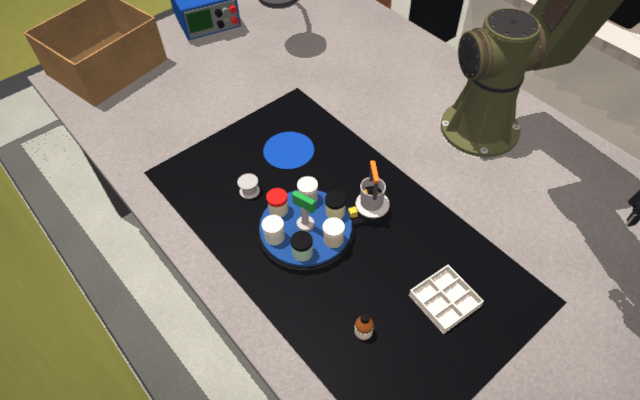

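```bash
cat > h.py <<'E'
import cv2, numpy as np
from scipy.spatial.transform import Rotation as R
from bench import observe, eyes, ctrl
def ray(c,px,z):
    px=np.atleast_2d(px).astype(float); Rm=R.from_euler('xyz',c['orientation']).as_matrix()
    d=np.c_[(px[:,0]-c['cx'])/c['fx'],-(px[:,1]-c['cy'])/c['fy'],-np.ones(len(px))]@Rm.T
    e=np.array(c['eye']); return e+d*((z-e[2])/d[:,2])[:,None]
def proj(c,P):
    Rm=R.from_euler('xyz',c['orientation']).as_matrix(); v=(np.atleast_2d(P)-c['eye'])@Rm
    return np.c_[c['cx']-c['fx']*v[:,0]/v[:,2],c['cy']+c['fy']*v[:,1]/v[:,2]]
def seg(img,lo,hi,box=None):
    """HSV blob: all pixels of largest component within box (x0,y0,x1,y1)"""
    h=cv2.cvtColor(img,cv2.COLOR_RGB2HSV); m=cv2.inRange(h,np.array(lo),np.array(hi))
    if box: k=np.zeros_like(m); k[box[1]:box[3],box[0]:box[2]]=1; m*=k
    n,l,s,c=cv2.connectedComponentsWithStats(m)
    i=1+np.argmax(s[1:,4]); ys,xs=np.nonzero(l==i); return np.c_[xs,ys]
def axis(P):
    q=P[:,:2]-P[:,:2].mean(0); u,s,v=np.linalg.svd(q,full_matrices=False); return np.arctan2(v[0,1],v[0,0]), s/np.sqrt(len(q))
E
python3 - <<'E'
from h import *
im={n:cv2.imread(f"pics/{n}0.png")[:,:,::-1].copy() for n in("top","scene")}
cal={n:eyes.get_calibration(n) for n in im}
items=dict(mat=([100,120,60],[115,255,255],4,dict(top=(395,220,470,295),scene=(255,125,320,172))),
 table=([100,120,30],[118,255,255],36,dict(top=(275,140,385,255),scene=(250,180,360,275))),
 red=([0,150,80],[5,255,255],96,dict(top=(350,165,385,200),scene=(260,183,295,203))),
 knob=([55,120,40],[80,255,255],150,dict(top=(310,175,355,205),scene=(280,185,325,220))),
 handle=([8,120,120],[25,255,255],166,dict(top=(285,255,325,290),scene=(362,155,382,185))),
 ptr=([22,120,120],[35,255,255],38,dict(top=(300,238,322,256),scene=(340,200,362,222))))
for k,(lo,hi,z,b) in items.items():
    for n in im:
        try:
            p=seg(im[n],lo,hi,b[n]); w=ray(cal[n],p,z); a,s=axis(w)
            e=cv2.minEnclosingCircle(w[:,:2].astype(np.float32))
            print(k,n,len(p),p.mean(0).round(1),w.mean(0).round(1),'ax',round(a,3),s.round(1),'circ',np.round(e[0],1),round(e[1],1))
        except Exception as x: print(k,n,x)
E
python3 - <<'E'
import cv2
a=cv2.imread('pics/top0.png')[135:300,265:395];b=cv2.imread('pics/scene0.png')[140:280,230:400]
a=cv2.resize(a,None,fx=3,fy=3,interpolation=2);b=cv2.resize(b,(400,329),interpolation=2)
import numpy as np
c=np.zeros((495,790,3),'uint8');c[:,:390]=a;c[:329,390:]=b;cv2.imwrite('pics/crop.png',c)
E
```

```text
mat top 2847 [432.6 257.4] [ 492.7 -307.     4. ] ax -2.238 [37.9 37.8] circ [ 493.3 -307.1] 75.9
mat scene 1592 [288.3 149.8] [ 498.3 -308.1    4. ] ax 0.996 [39.1 38.2] circ [ 497.5 -309.6] 78.0
table top 1396 [331.6 219.2] [584.4 -50.4  36. ] ax 1.75 [60.8 31.3] circ [627.  -49.3] 115.7
table scene 2419 [306.  234.4] [659.6 -24.4  36. ] ax 0.551 [60.6 58.4] circ [644.7 -46.4] 121.0
red top 19 [358.9 188.4] [ 651. -110.   96.] ax -2.55 [13.1  3.4] circ [ 654.4 -114.8] 20.0
red scene 279 [276.1 195.5] [ 667.  -130.6   96. ] ax 2.196 [14. 13.] circ [ 667.4 -128.4] 29.3
knob top 1 [320. 191.] [635.1 -17.9 150. ] ax 0.0 [0.] circ [635.1 -17.9] 0.0
knob scene 296 [303.4 201.1] [650.9 -37.7 150. ] ax 1.657 [19.2  9. ] circ [651.3 -39.1] 39.6
handle top 71 [300.3 273.3] [460.2  22.4 166. ] ax -2.187 [12.6  5.1] circ [463.9  17. ] 28.6
handle scene 135 [374.2 171. ] [470.6  12.4 166. ] ax 0.963 [20.7  4.1] circ [469.9  12.5] 35.9
ptr top 9 [307.9 245.9] [518.6   7.4  38. ] ax 2.899 [6. 1.] circ [519.5   7.2] 8.8
ptr scene 80 [352.6 211.3] [524.6   0.6  38. ] ax 1.023 [9.3 5.8] circ [523.3   2.3] 17.8
```

View pics/crop.png

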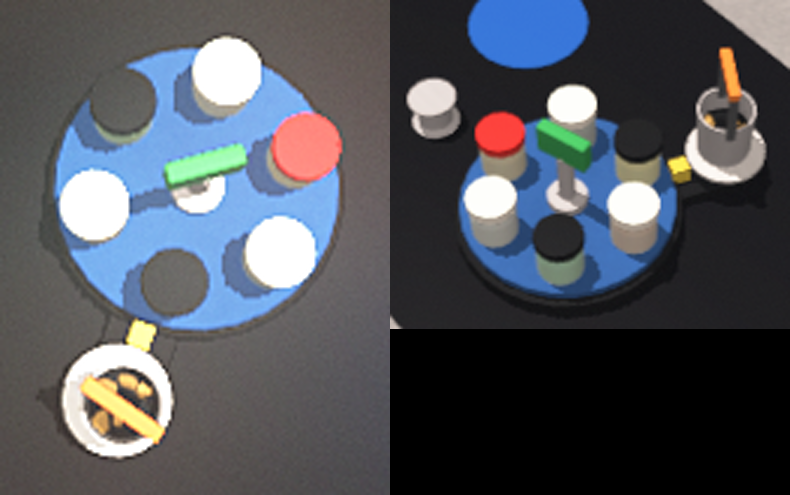

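```bash
python3 - <<'E'
from h import *
im={n:cv2.imread(f"pics/{n}0.png")[:,:,::-1].copy() for n in("top","scene")}
cal={n:eyes.get_calibration(n) for n in im}
items=dict(table=([95,100,40],[125,255,255],36,dict(top=(275,140,385,255),scene=(250,185,360,275))),
 red=([0,120,120],[10,255,255],96,dict(top=(350,165,385,196))),
 red2=([170,120,120],[180,255,255],96,dict(top=(350,165,385,196),scene=(260,183,295,203))),
 knob=([50,90,150],[85,255,255],150,dict(top=(310,175,355,205))),
 knobs=([50,90,85],[85,255,255],150,dict(scene=(280,185,325,220))),
 handle=([8,110,150],[25,255,255],166,dict(top=(285,255,325,290),scene=(362,155,382,185))),
 ptr=([20,80,120],[35,255,255],38,dict(top=(300,238,322,256))))
for k,(lo,hi,z,b) in items.items():
    for n in b:
        try:
            p=seg(im[n],lo,hi,b[n]); w=ray(cal[n],p,z); a,s=axis(w)
            hull=cv2.convexHull(w[:,:2].astype(np.float32))
            e=cv2.minEnclosingCircle(hull); r=cv2.minAreaRect(hull)
            print(k,n,len(p),p.mean(0).round(1),w.mean(0).round(1),'ax',round(a,3),s.round(1),'circ',np.round(e[0],1),round(e[1],1),'rect',np.round(r[0],1),np.round(r[1],1),r[2])
        except Exception as x: print(k,n,x)
print(proj(cal['top'],[observe()['tcp_pos']]))
E
```

```text
table top 3674 [328.3 200. ] [632.3 -42.1  36. ] ax 3.05 [59.  57.3] circ [639.7 -46.7] 117.9 rect [639.  -44.6] [234.1 229. ] 21.354602813720703
table scene 2523 [305.9 234. ] [659.  -25.5  36. ] ax 0.612 [61.1 58.9] circ [643.9 -46.3] 121.6 rect [646.2 -43.6] [232.1 234.6] 2.515204668045044
red top 397 [366.8 183.6] [ 662.6 -128.3   96. ] ax -1.074 [14.  12.6] circ [ 662.8 -128.2] 27.6 rect [ 662.8 -127.7] [49.3 53.7] 44.670955657958984
red2 top 3 [361.  174.3] [ 684.4 -115.1   96. ] ax 2.076 [2.2 0.5] circ [ 684.  -115.1] 2.6 rect [ 684.4 -114.8] [1.1 5.3] 27.280601501464844
red2 scene 3 [286. 193.] [ 643.4 -120.5   96. ] ax 0.913 [2.6 0. ] circ [ 643.4 -120.5] 3.2 rect [ 643.4 -120.5] [6.5 0. ] 52.31071853637695
knob top 142 [333. 189.] [639.7 -46.1 150. ] ax 1.865 [18.1  5.4] circ [639.6 -46.6] 30.0 rect [639.3 -46.6] [16.3 59.9] 15.953208923339844
knobs scene 308 [303.4 201. ] [650.6 -37.9 150. ] ax 1.651 [19.3  9.2] circ [651.3 -39.1] 39.6 rect [651.  -38.9] [34.3 74.1] 15.284926414489746
handle top 85 [307.1 265. ] [477.2   8.6 166. ] ax -2.19 [14.1  6.2] circ [468.    8.8] 31.5 rect [474.7   3.2] [62.9 21. ] 50.454837799072266
handle scene 128 [374.2 171.1] [470.9  12.7 166. ] ax 0.963 [20.5  3.9] circ [470.8  11.8] 35.7 rect [470.4  12.1] [71.2 13.7] 55.49736022949219
ptr top 40 [311.4 246.2] [518.   -1.1  38. ] ax 2.635 [7.2 6.6] circ [518.1  -1.6] 13.1 rect [517.9  -1.6] [20.  21.4] 71.95616912841797
[[-2.15202895e-01  3.99150374e+02]]
```

Emit:
apply_moves(rows="85 -28.3 -26.5 0 0 0 0;85 -28.3 -26.5 0 0 0 0;85 -28.3 -26.5 0 0 0 0;85 -28.3 -26.5 0 0 0 0;85 -28.3 -26.5 0 0 0 0;85 -28.3 -26.5 0 0 0 0;85 -28.3 -26.5 0 0 0 0;85 -28.3 -26.5 0 0 0 0")

```text
time: 0.77
tcp_pos: [364.1, 261.2, 242.1]
orientation: [-3.141, -0.0, 2.725]
contact_force: [0.8, -0.5, 0.5]
finger_gap: 0.998
```

Emit:
apply_moves(rows="85 -28.3 -26.5 0 0 0 0;85 -28.3 -26.5 0 0 0 0;85 -28.3 -26.5 0 0 0 0;85 -28.3 -26.5 0 0 0 0;85 -28.3 -26.5 0 0 0 0;85 -28.3 -26.5 0 0 0 0;85 0 0 0 0 0 0.11")

```text
time: 1.35
tcp_pos: [456.9, 43.4, 242.1]
orientation: [-3.14, 0.002, 2.609]
contact_force: [-0.6, 1.4, 0.1]
finger_gap: 0.996
```

Emit:
apply_moves(rows="85 0 0 0 0 0 0.11;85 0 0 0 0 0 0.11;85 0 0 0 0 0 0.11;85 0 0 0 0 0 0.11;85 0 0 0 0 0 0.11;85 0 0 0 0 0 0.11;85 0 0 0 0 0 0.11;85 0 0 0 0 0 0.11")

```text
time: 2.02
tcp_pos: [454.7, 48.9, 242.0]
orientation: [-3.141, -0.0, 1.729]
contact_force: [0.8, -0.3, -0.7]
finger_gap: 1.001
```

Emit:
apply_moves(rows="85 0 0 0 0 0 0.11;85 0 0 0 0 0 0.11;85 0 0 0 0 0 0.11;85 0 0 0 0 0 0.11;85 0 0 0 0 0 0.11;85 0 0 0 0 0 0.11;85 0 0 0 0 0 0.11;85 0 0 0 0 0 0")

```text
time: 2.68
tcp_pos: [454.7, 48.9, 242.0]
orientation: [-3.141, 0.0, 0.962]
contact_force: [-0.4, 0.7, 0.1]
finger_gap: 0.996
```

```bash
python3 - <<'E'
from h import *
o=observe(); c=eyes.get_calibration("wrist"); cv2.imwrite("pics/w1.png",eyes.read_camera("wrist")[:,:,::-1])
import pickle; pickle.dump(c,open("w1.pkl","wb"))
print(o['time'],o['q'].round(3),o['tcp_pos'],o['orientation'],c)
E
```

```text
2.6833 [ 0.107  0.046 -0.372  1.153  0.     2.287] [454.65563439  48.94991418 241.97018654] [-3.14100132e+00  4.78119079e-04  9.62047775e-01] {'fx': 321.51241925343226, 'fy': 321.51241925343226, 'cx': 323.9807568180729, 'cy': 201.71471591656947, 'eye': array([499.27796289, 115.03736503, 373.860178  ]), 'orientation': array([-0.31404436,  0.00249985, -0.60797652])}
```

View pics/w1.png

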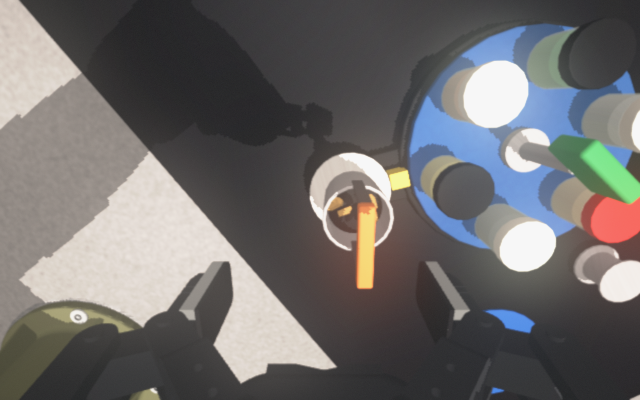

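```bash
python3 - <<'E'
from h import *
import pickle
c=pickle.load(open("w1.pkl","rb")); im=cv2.imread("pics/w1.png")[:,:,::-1].copy()
p=seg(im,[5,110,170],[25,255,255],(345,202,390,295)); w=ray(c,p,166); h=cv2.convexHull(w[:,:2].astype(np.float32)); r=cv2.minAreaRect(h); print('handle',len(p),w.mean(0),axis(w),r)
p=seg(im,[20,80,120],[35,255,255],(385,165,415,192)); w=ray(c,p,38);r=cv2.minAreaRect(cv2.convexHull(w[:,:2].astype(np.float32))); print('ptr',len(p),w.mean(0),r)
p=seg(im,[50,80,60],[85,255,255],(540,130,640,205)); w=ray(c,p,150);r=cv2.minAreaRect(cv2.convexHull(w[:,:2].astype(np.float32))); print('knob',len(p),w.mean(0),r)
# predicted stand rim / lid points for check
t=np.linspace(0,2*np.pi,72)
for a in(2.75,2.79,2.83):
    s=np.array([640,-46.5])+185*np.array([np.cos(a),np.sin(a)])
    print(a,s,proj(c,np.c_[s[0]+44*np.cos(t[::12]),s[1]+44*np.sin(t[::12]),np.full(6,40)]).round(0).tolist())
g=im.copy()
for z,ctr,rad in((36,(640,-46.5),118),(40,(466.3,17.4),44)):
    q=proj(c,np.c_[ctr[0]+rad*np.cos(t),ctr[1]+rad*np.sin(t),np.full(72,z)]).astype(np.int32); cv2.polylines(g,[q],True,(255,0,255),1)
hh=proj(c,[[470.4,12.1,166]]); 
cv2.imwrite("pics/w1o.png",cv2.resize(g[100:320,280:640],None,fx=2.2,fy=2.2)[:,:,::-1])
E
```

```text
handle 1526 [466.302444    16.55139755 166.        ] (np.float64(-2.1720292017168616), array([19.37932641,  3.64661486])) ((465.49652099609375, 15.060659408569336), (67.35167694091797, 13.481100082397461), 55.09856033325195)
ptr 428 [517.19138352   2.32250035  38.        ] ((517.0764770507812, 2.412116050720215), (24.88900375366211, 21.984609603881836), 71.76276397705078)
knob 2168 [634.61540135 -36.06330796 150.        ] ((632.88623046875, -34.96351623535156), (20.17054557800293, 77.12450408935547), 16.37901496887207)
2.75 [469.00405995  24.10728353] [[385.0, 164.0], [347.0, 146.0], [312.0, 171.0], [318.0, 211.0], [355.0, 225.0], [387.0, 201.0]]
2.79 [466.31730021  17.21279144] [[386.0, 171.0], [348.0, 153.0], [314.0, 178.0], [319.0, 217.0], [356.0, 231.0], [388.0, 207.0]]
2.83 [463.90839574  10.21637248] [[388.0, 177.0], [350.0, 160.0], [316.0, 184.0], [321.0, 223.0], [358.0, 237.0], [390.0, 213.0]]
```

View pics/w1o.png

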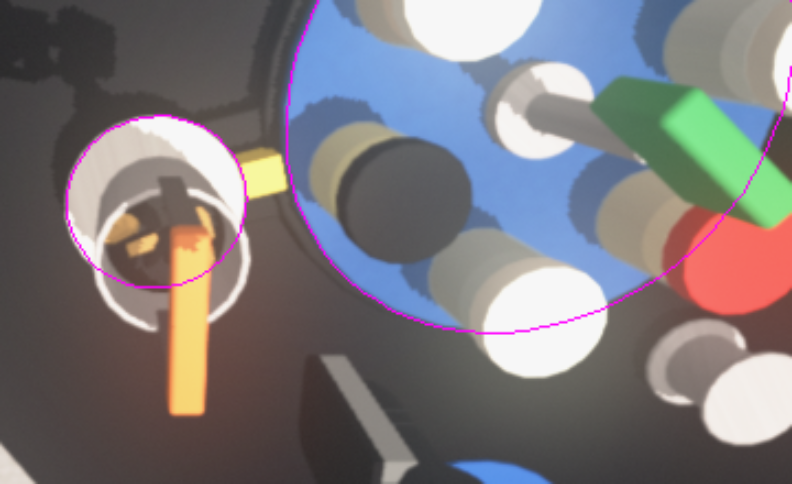

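Emit:
apply_moves(rows="85 -21.1 28.1 0 0 0 0;85 0 0 22 0 0 0;60 0 0 22 0 0 0;60 0 0 22 0 0 0;60 0 0 22 0 0 0;60 0 0 2 0 0 0;60 0 0 0 0 0 0", force=30)

```text
time: 3.32
tcp_pos: [464.7, 15.6, 151.3]
orientation: [-3.139, 0.002, 0.967]
contact_force: [-0.2, -0.6, 0.9]
finger_gap: 0.701
```

```bash
python3 - <<'E'
from h import *
a=eyes.read_camera("wrist");b=eyes.read_camera("scene")[130:230,310:430]
o=np.zeros((400,800,3),'uint8');o[:,:500]=a[:,100:600];o[:250,500:]=cv2.resize(b,(300,250))
cv2.imwrite("pics/w2.png",o[:,:,::-1])
E
```

```text
(no output)
```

View pics/w2.png

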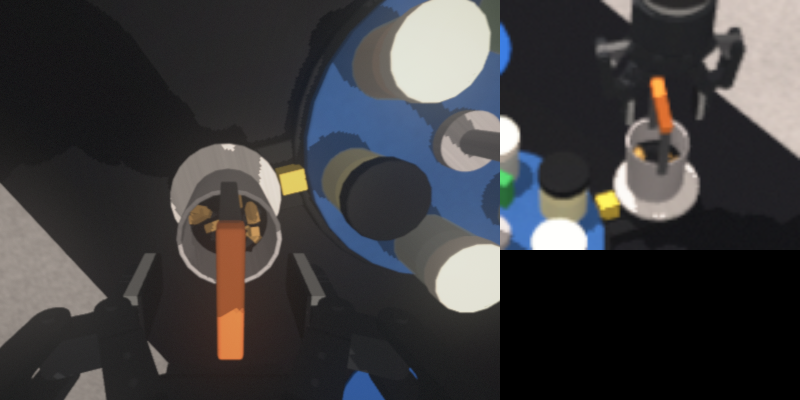

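Emit:
apply_moves(rows="0 0 0 0 0 0 0;0 0 0 0 0 0 0;0 0 0 0 0 0 0;0 0 0 0 0 0 0;0 0 0 0 0 0 0;0 0 0 0 0 0 0;0 0 0 0 0 0 0;0 0 0 0 0 0 0", force=45)

```text
time: 4.08
tcp_pos: [466.9, 15.5, 153.0]
orientation: [3.14, -0.001, 0.965]
contact_force: [1.4, -0.3, 4.6]
finger_gap: 0.133
```

Emit:
apply_moves(rows="0 0 0 -10 0 0 0;0 0 0 -15 0 0 0;0 0 0 -20 0 0 0;0 0 0 -20 0 0 0;0 0 0 -20 0 0 0;0 0 0 -15 0 0 0;0 0 0 0 0 0 0;0 0 0 0 0 0 0")

```text
time: 4.75
tcp_pos: [466.1, 15.7, 252.5]
orientation: [3.141, -0.001, 0.965]
contact_force: [-0.2, 0.3, -1.6]
finger_gap: 0.133
```

Emit:
apply_moves(rows="0 -6 5 0 0 0 0;0 -12 10 0 0 0 0;0 -18 15 0 0 0 0;0 -20 16.6 0 0 0 0;0 -20 16.6 0 0 0 0;0 -20 16.6 0 0 0 0;0 -20 16.6 0 0 0 0;0 -20 16.6 0 0 0 0")

```text
time: 5.42
tcp_pos: [480.2, -162.0, 250.6]
orientation: [-3.139, 0.001, 0.965]
contact_force: [1.2, -0.1, -1.0]
finger_gap: 0.129
```

Emit:
apply_moves(rows="0 -20 16.6 0 0 0 0;0 -20 16.6 0 0 0 0;0 -20 16.6 0 0 0 0;0 -20 16.6 0 0 0 0;0 -18 15 0 0 0 0;0 -12 10 0 0 0 0;0 -4.3 3.3 0 0 0 0;0 0 0 0 0 0 0")

```text
time: 6.08
tcp_pos: [493.5, -309.1, 251.0]
orientation: [-3.139, -0.0, 0.963]
contact_force: [-0.0, 1.5, -2.3]
finger_gap: 0.128
```

Emit:
apply_moves(rows="0 0 0 15 0 0 0;0 0 0 20 0 0 0;0 0 0 20 0 0 0;0 0 0 20 0 0 0;0 0 0 20 0 0 0;0 0 0 15 0 0 0;0 0 0 5 0 0 0;0 0 0 0 0 0 0")

```text
time: 6.75
tcp_pos: [493.1, -306.5, 135.8]
orientation: [-3.138, -0.0, 0.966]
contact_force: [-0.1, 0.2, -1.7]
finger_gap: 0.128
```

```bash
python3 - <<'E'
from h import *
o=observe();print(o['tcp_pos'],o['contact_force'])
a=eyes.read_camera("wrist");b=eyes.read_camera("scene")[80:200,230:350]
o=np.zeros((400,800,3),'uint8');o[:,:500]=a[:,100:600];o[:300,500:]=cv2.resize(b,(300,300))
cv2.imwrite("pics/w3.png",o[:,:,::-1])
E
```

```text
[ 493.07508536 -306.47513428  135.81732763] [-0.131649    0.23238109 -1.71910508]
```

View pics/w3.png

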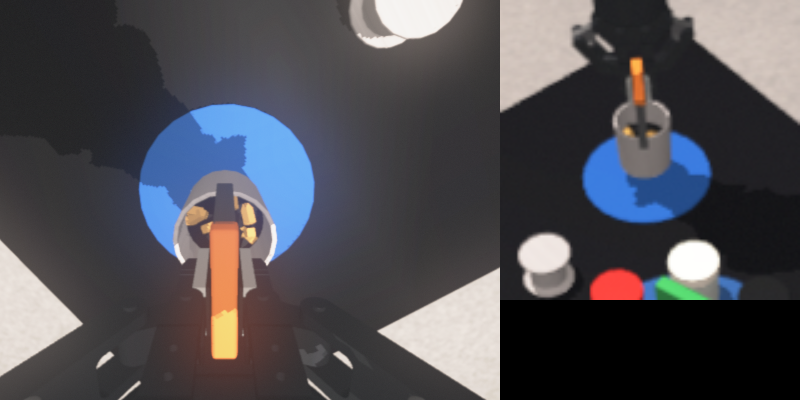

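Emit:
apply_moves(rows="0 0 0 5 0 0 0;0 0 0 5 0 0 0;0 0 0 4 0 0 0;0 0 0 2 0 0 0;0 0 0 1 0 0 0;0 0 0 1 0 0 0;0 0 0 0 0 0 0")

```text
time: 7.43
tcp_pos: [494.1, -308.4, 119.1]
orientation: [-3.141, -0.0, 0.965]
contact_force: [0.0, -0.3, -2.6]
finger_gap: 0.131
```

Emit:
apply_moves(rows="0 0 0 1 0 0 0;0 0 0 0 0 0 0;0 0 0 0 0 0 0")

```text
time: 7.68
tcp_pos: [494.2, -308.5, 118.4]
orientation: [3.141, 0.0, 0.965]
contact_force: [-0.8, -0.4, -2.3]
finger_gap: 0.132
```

Emit:
apply_moves(rows="0 0 0 1 0 0 0;0 0 0 0 0 0 0;0 0 0 0 0 0 0")

```text
time: 7.93
tcp_pos: [494.2, -308.4, 117.2]
orientation: [-3.141, 0.0, 0.965]
contact_force: [0.2, -0.2, -2.1]
finger_gap: 0.128
```

Emit:
apply_moves(rows="0 0 0 0.7 0 0 0;0 0 0 0 0 0 0;0 0 0 0 0 0 0")

```text
time: 8.18
tcp_pos: [494.5, -308.6, 117.0]
orientation: [3.141, -0.0, 0.965]
contact_force: [-0.1, -1.0, 2.1]
finger_gap: 0.129
```

Emit:
apply_moves(rows="20 0 0 0 0 0 0;30 0 0 0 0 0 0;45 0 0 0 0 0 0;60 0 0 0 0 0 0;60 0 0 0 0 0 0;60 0 0 0 0 0 0;60 0 0 0 0 0 0;60 0 0 0 0 0 0")

```text
time: 8.85
tcp_pos: [494.2, -308.4, 116.6]
orientation: [-3.142, 0.0, 0.965]
contact_force: [0.9, 0.6, -0.4]
finger_gap: 0.703
```

Emit:
apply_moves(rows="60 0 0 -10 0 0 0;60 0 0 -20 0 0 0;60 0 0 -25 0 0 0;60 0 0 -25 0 0 0;60 0 0 -25 0 0 0;60 0 0 -20 0 0 0;60 0 0 0 0 0 0;60 0 0 0 0 0 0")

```text
time: 9.52
tcp_pos: [495.1, -308.9, 243.6]
orientation: [3.138, -0.0, 0.965]
contact_force: [0.4, 0.6, -1.5]
finger_gap: 0.702
```

```bash
python3 - <<'E'
from h import *
o=observe();print(o['time'],o['q'].round(3),o['tcp_pos'],o['orientation'],o['contact_force'])
a=eyes.read_camera("scene")[80:280,210:410];b=eyes.read_camera("top")[210:300,380:480]
o=np.zeros((500,800,3),'uint8');o[:500,:500]=cv2.resize(a,(500,500));o[:270,500:]=cv2.resize(b,(300,270))
cv2.imwrite("pics/w4.png",o[:,:,::-1])
E
```

```text
9.5167 [-0.558  0.279 -0.091  1.198  0.     1.619] [ 495.06437527 -308.92472725  243.64240916] [ 3.13812429e+00 -1.88819666e-04  9.64770812e-01] [ 0.41022589  0.59549749 -1.50264126]
```

View pics/w4.png

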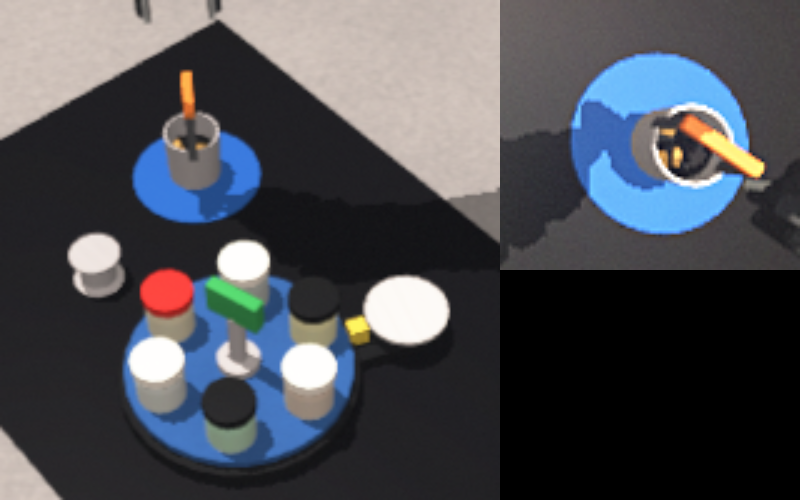

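Emit:
apply_moves(rows="60 20 -2 0 0 0 0;60 35 -3.5 0 0 0 0;60 35 -3.5 0 0 0 0;60 35 -3.5 0 0 0 0;60 35 -3.5 0 0 0 0;60 35 -3.5 0 0 0 0;60 35 -3.5 0 0 0 0;60 35 -3.5 0 0 0 0")

```text
time: 10.28
tcp_pos: [623.1, -73.7, 240.0]
orientation: [-3.139, 0.001, 0.965]
contact_force: [1.0, 0.5, -0.3]
finger_gap: 0.702
```

Emit:
apply_moves(rows="60 33.2 -3.6 0 0 0 0;60 0 0 0 0 0 -0.12;60 0 0 0 0 0 -0.12;60 0 0 0 0 0 -0.12;60 0 0 0 0 0 -0.12;60 0 0 0 0 0 -0.12;60 0 0 0 0 0 -0.12;60 0 0 0 0 0 -0.12")

```text
time: 10.95
tcp_pos: [638.4, -46.0, 239.8]
orientation: [-3.139, -0.001, 1.811]
contact_force: [0.6, -0.2, -0.3]
finger_gap: 0.706
```

Emit:
apply_moves(rows="60 0 0 0 0 0 -0.12;60 0 0 0 0 0 -0.12;60 0 0 0 0 0 -0.12;60 0 0 0 0 0 -0.12;60 0 0 0 0 0 -0.12;60 0 0 0 0 0 -0.12;60 0 0 0 0 0 -0.12;60 0 0 0 0 0 -0.12")

```text
time: 11.62
tcp_pos: [638.4, -46.0, 239.9]
orientation: [-3.141, -0.003, 2.771]
contact_force: [-0.7, -0.3, -0.6]
finger_gap: 0.703
```

Emit:
apply_moves(rows="60 0 0 0 0 0 -0.12;60 0 0 0 0 0 -0.12;60 0 0 0 0 0 -0.12;60 0 0 0 0 0 -0.12;60 0 0 0 0 0 -0.12;60 0 0 0 0 0 -0.12;60 0 0 0 0 0 -0.12;60 0 0 0 0 0 -0.12")

```text
time: 12.28
tcp_pos: [638.4, -46.1, 239.8]
orientation: [3.14, -0.002, -2.552]
contact_force: [0.4, -0.1, 0.6]
finger_gap: 0.703
```

Emit:
apply_moves(rows="60 0 0 0 0 0 -0.12;60 0 0 0 0 0 -0.12;60 0 0 0 0 0 -0.12;60 0 0 0 0 0 -0.12;60 0 0 0 0 0 -0.12;60 0 0 0 0 0 -0.12;60 0 0 0 0 0 -0.12;60 0 0 0 0 0 -0.12")

```text
time: 12.95
tcp_pos: [638.4, -46.1, 239.8]
orientation: [3.139, 0.0, -1.592]
contact_force: [-0.6, 0.5, 0.7]
finger_gap: 0.697
```

Emit:
apply_moves(rows="60 0 0 0 0 0 -0.1;60 0 0 0 0 0 -0.1;60 0 0 0 0 0 -0.1;60 0 0 0 0 0 0;60 0 0 0 0 0 0")

```text
time: 13.37
tcp_pos: [638.7, -46.1, 240.3]
orientation: [3.14, 0.001, -1.301]
contact_force: [-0.5, -0.2, -0.5]
finger_gap: 0.702
```

```bash
python3 - <<'E'
from h import *
o=observe(); c=eyes.get_calibration("wrist"); im=eyes.read_camera("wrist"); cv2.imwrite("pics/w5.png",im[:,:,::-1])
print(o['time'],o['q'].round(3),o['tcp_pos'],o['orientation'])
p=seg(im,[50,80,60],[85,255,255]); w=ray(c,p,150);print('knob',len(p),axis(w),cv2.minAreaRect(cv2.convexHull(w[:,:2].astype(np.float32))))
E
```

```text
13.3667 [-0.072  0.393  0.061  1.241  0.    -1.912] [638.65641174 -46.06890437 240.33034779] [ 3.13956040e+00  7.37757694e-04 -1.30112996e+00]
knob 1572 (np.float64(1.8489259110878897), array([16.77189296,  4.35007176])) ((639.026123046875, -46.84510040283203), (15.710872650146484, 58.731781005859375), 15.401152610778809)
```

View pics/w5.png

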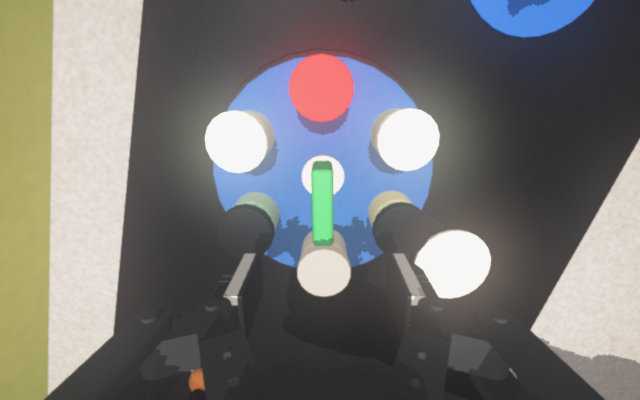

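Emit:
apply_moves(rows="60 0 0 20 0 0 0;60 0 0 25 0 0 0;60 0 0 25 0 0 0;60 0 0 25 0 0 0;60 0 0 15 0 0 0;60 0 0 6 0 0 0;60 0 0 0 0 0 0;60 0 0 0 0 0 0", force=60)

```text
time: 14.08
tcp_pos: [639.5, -46.1, 126.0]
orientation: [3.142, 0.0, -1.299]
contact_force: [-0.0, 0.1, 1.4]
finger_gap: 0.704
```

Emit:
apply_moves(rows="0 0 0 0 0 0 0;0 0 0 0 0 0 0;0 0 0 0 0 0 0;0 0 0 0 0 0 0;0 0 0 0 0 0 0;0 0 0 0 0 0 0;0 0 0 0 0 0 0;0 0 0 0 0 0 0")

```text
time: 14.75
tcp_pos: [639.9, -46.2, 126.8]
orientation: [-3.14, -0.001, -1.298]
contact_force: [-1.4, -0.9, 5.4]
finger_gap: 0.182
```

Emit:
apply_moves(rows="0 0 0 0 0 0 0.03;0 0 0 0 0 0 0.05;0 0 0 0 0 0 0.07;0 0 0 0 0 0 0.08;0 0 0 0 0 0 0.08;0 0 0 0 0 0 0.08;0 0 0 0 0 0 0.08;0 0 0 0 0 0 0.08")

```text
time: 15.42
tcp_pos: [640.1, -46.2, 126.8]
orientation: [-3.14, 0.0, -1.852]
contact_force: [-0.3, 0.5, 5.7]
finger_gap: 0.179
```

```bash
cat > m.py <<'E'
from h import *
o=observe(); print(o['time'],o['tcp_pos'].round(1),o['orientation'].round(3),o['contact_force'].round(1),o['ft_torque'].round(2),o['finger_gap'].round(3),'q6',o['q'][5].round(3))
for n,lo in(("top",[0,120,120]),("scene",[0,150,80])):
    im=eyes.read_camera(n); c=eyes.get_calibration(n); x=proj(c,[[640,-46.5,96]])[0].astype(int)
    try:
        p=seg(im,lo,[10,255,255],(x[0]-50,x[1]-50,x[0]+55,x[1]+50)); w=ray(c,p,96)[:,:2]; 
        e=cv2.minEnclosingCircle(cv2.convexHull(w.astype(np.float32))); d=np.array(e[0])-[640,-46.5]
        f=np.array([np.cos(2.79),np.sin(2.79)]); print(n,len(p),np.round(e[0],1),round(e[1],1),'r',np.hypot(*d).round(1),'ang',np.arctan2(d[1],d[0]).round(3),'fwd',(d@f).round(1),'side',(d[0]*f[1]-d[1]*f[0]).round(1))
    except Exception as ex: print(n,ex)
    cv2.imwrite(f"pics/m_{n}_{o['time']:.1f}.png",im[:,:,::-1])
E
python3 m.py
```

```text
Traceback (most recent call last):
  File "m.py", line 2, in <module>
    o=observe(); print(o['time'],o['tcp_pos'].round(1),o['orientation'].round(3),o['contact_force'].round(1),o['ft_torque'].round(2),o['finger_gap'].round(3),'q6',o['q'][5].round(3))
                                                                                                                                     ^^^^^^^^^^^^^^^^^^^^^
AttributeError: 'float' object has no attribute 'round'
```

Yaw followed by 0.55; remaining ≈1.645.

```bash
sed -i "s/o\['finger_gap'\].round(3)/round(o['finger_gap'],3)/" m.py; python3 m.py
```

```text
15.4167 [640.1 -46.2 126.8] [-3.14   0.    -1.852] [-0.3  0.5  5.7] [-0.06  0.18  0.08] 0.179 q6 -1.361
top attempt to get argmax of an empty sequence
scene 36 [ 627.7 -124.2] 12.7 r 78.7 ang -1.727 fwd -15.3 side -77.2
```

Emit:
apply_moves(rows="0 0 0 0 0 0 0.08;0 0 0 0 0 0 0.09;0 0 0 0 0 0 0.09;0 0 0 0 0 0 0.09;0 0 0 0 0 0 0.09;0 0 0 0 0 0 0.09;0 0 0 0 0 0 0.09;0 0 0 0 0 0 0.09")

```text
time: 16.18
tcp_pos: [640.4, -46.4, 126.8]
orientation: [-3.14, 0.002, -2.563]
contact_force: [1.2, 0.4, 4.4]
finger_gap: 0.182
```

Emit:
apply_moves(rows="0 0 0 0 0 0 0.09;0 0 0 0 0 0 0.09;0 0 0 0 0 0 0.09;0 0 0 0 0 0 0.09;0 0 0 0 0 0 0.09;0 0 0 0 0 0 0.09;0 0 0 0 0 0 0.05;0 0 0 0 0 0 0.03")

```text
time: 16.85
tcp_pos: [640.5, -46.7, 126.8]
orientation: [-3.141, 0.003, 3.102]
contact_force: [0.2, -1.6, 4.8]
finger_gap: 0.179
```

Emit:
apply_moves(rows="0 0 0 0 0 0 0;0 0 0 0 0 0 0;0 0 0 0 0 0 0;0 0 0 0 0 0 0")

```text
time: 17.18
tcp_pos: [640.5, -46.7, 126.7]
orientation: [-3.141, 0.003, 3.105]
contact_force: [0.3, -1.5, 5.8]
finger_gap: 0.172
```

```bash
python3 m.py
```

```text
17.1833 [640.5 -46.7 126.7] [-3.141e+00  3.000e-03  3.105e+00] [ 0.3 -1.5  5.8] [-0.36  0.08 -0.1 ] 0.172 q6 -0.036
top attempt to get argmax of an empty sequence
scene 332 [560.2 -43.1] 30.9 r 79.8 ang 3.098 fwd 76.1 side -24.2
```

Emit:
apply_moves(rows="0 0 0 0 0 0 0.06;0 0 0 0 0 0 0.08;0 0 0 0 0 0 0.08;0 0 0 0 0 0 0.06;0 0 0 0 0 0 0.035;0 0 0 0 0 0 0;0 0 0 0 0 0 0;0 0 0 0 0 0 0")

```text
time: 17.95
tcp_pos: [640.4, -46.8, 126.8]
orientation: [-3.141, 0.003, 2.79]
contact_force: [1.9, -2.1, 5.8]
finger_gap: 0.18
```

Emit:
apply_moves(rows="0 0 0 0 0 0 0;0 0 0 0 0 0 0;0 0 0 0 0 0 0;0 0 0 0 0 0 0")

```text
time: 18.28
tcp_pos: [640.5, -46.9, 126.8]
orientation: [-3.141, 0.003, 2.79]
contact_force: [1.5, -3.1, 5.4]
finger_gap: 0.18
```

```bash
python3 m.py; python3 - <<'E'
from h import *
a=eyes.read_camera("scene")[80:280,210:410]; w=eyes.read_camera("wrist"); c=eyes.get_calibration("wrist"); w=w.copy()
f=np.array([np.cos(2.79),np.sin(2.79)]); P=lambda r,z:np.r_[np.array([640,-46.5])+r*f,z]
for p in(P(85,96),P(130,38),P(185,40)): cv2.drawMarker(w,tuple(int(v) for v in proj(c,[p])[0]),(255,0,255),0,10,1)
o=np.zeros((400,800,3),'uint8');o[:,:480]=w[:,80:560];o[:320,480:]=cv2.resize(a,(320,320))
cv2.imwrite("pics/w6.png",o[:,:,::-1])
E
```

```text
18.2833 [640.5 -46.9 126.8] [-3.141e+00  3.000e-03  2.790e+00] [ 1.5 -3.1  5.4] [-0.45  0.09 -0.05] 0.18 q6 0.279
top attempt to get argmax of an empty sequence
scene 329 [565.  -17.4] 30.7 r 80.5 ang 2.771 fwd 80.5 side 1.5
```

View pics/w6.png

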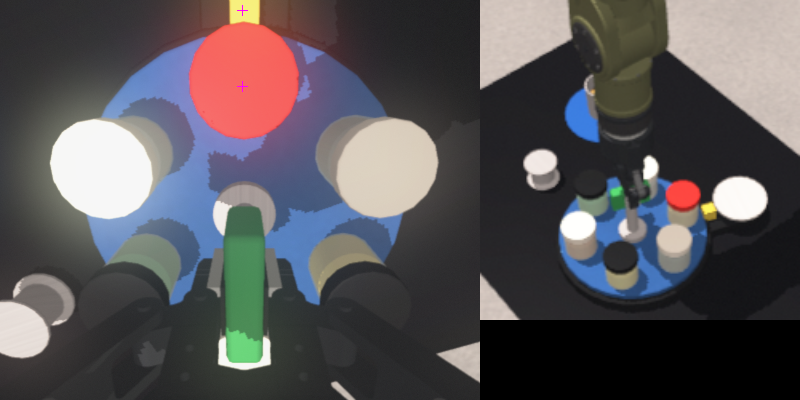

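```bash
python3 -c "
from bench import ctrl,observe
o=observe();print(o['time'],o['joint_velocities'].round(3));print(ctrl.job_done())"
```

```text
18.4833 [ 0.001 -0.001 -0.002  0.001 -0.002 -0.002]
the job is handed in; nothing more can be done
None
```

I lifted the can off the stand by its handle, set it upright on the mat and let go. I then gripped the green knob, turned the table about -2.2 rad and handed in at 18.5 s with the knob still held at a 60 N grip setting.

**Last checks:**
- **Red lid:** it sits about 1.5 mm off the front line in the scene camera (12 mm allowed). In the wrist picture it lines up with the yellow pointer. The tool yaw of 2.790 rad matches the front direction I measured.
- **Grip and stillness:** the fingers stopped on the bar at about 15 mm and the joints were still.
- **Can:** after release it stood upright near the mat's centre. In the final scene picture the arm mostly hides it, with only its top showing.

**Checks that failed or disagreed:**
- The top camera could not find the red lid while I was turning the table, so it gave no second reading of the lid position.
- The scene camera put the lid about 80 mm from the axis instead of the known 85 mm, because it also picked up part of the jar's side.
- The two fixed cameras disagreed by about 5 mm on the mat's centre. I placed the can between the two readings.

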